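# Fetch the loupe from the repair bench carousel

## Task

At this spectacle-repair table, turn the carousel by the grip bar on its centre post until the bay holding the eye loupe (the small black cup with a flared foot and a lens in its narrow top, not the straight black canister) faces the steel pointer at the front. Let go of the bar, pick the loupe out of that bay, and set it down upright, without dropping it, inside the shallow round steel dish.

Things in the scene. Friction and masses are not known exactly. Their poses are not given: they have to be found in the camera images.
- loupe: Black eye loupe, 44 mm tall, 35 g, standing lens up: flared foot 40 mm across, tapering at 6 to 17 mm height to a straight barrel 27 mm across; grip the barrel about 30 mm up. Origin: centre of its underside, z up. Stands loose in a bay next to the front one, on either side; a straight black canister is in the other.
- turntable: White carousel plate, 264 mm across, top at 32 mm. Origin on its vertical axis at table height. Turns both ways, light friction, stays put. Six bays, round wells 54 mm wide with a 7 mm high rim, centres 95 mm from the axis; contents up to 72 mm tall. Grip bar on the centre post: 64 mm long along turntable x, 14 mm thick, 84 to 116 mm above table; 12 mm post; turns with the plate.
- front (a point): Fixed point of the carousel base: 95 mm from the carousel's axis, on the robot's side, at the height of the plate's top (32 mm above the table). A bay faces the front when its middle is here. The steel pointer, an upright tab 16 mm wide and 32 mm tall, stands 65 mm farther out on the same radius. Its x axis points to the carousel's axis.
- dish: Shallow round steel dish, fixed to the table, 80 mm across, 12 mm tall, wall 4 mm; inner floor 4 mm above the table and about 68 mm across. Origin: centre of its underside, on the table.

How it is judged:
By the outcome, as a careful person would: the job done as asked, in the order asked, and still so for the second after the job is handed in, with the robot touching nothing.
It also fails if it takes over 51 s, if anything falls off the work surface, if the arm or the gripper's body presses on something with over 40 N, if the wrist force passes 120 N, or if a joint passes its speed limit or range.

## Robot

A 6-joint arm with a two-finger parallel gripper is mounted at the origin on the work surface. World frame = base frame: x ahead of the robot, y to its left, z up, the work surface at z = 0. Lengths are in m, angles in rad, forces in N, time in s.
With the tool pointing down it reaches from about 0.25 to 0.775 m from the base axis. Payload 4 kg.
Tool frame: the origin (TCP) lies at the very end of the fingers, on their centre line; the grasp point (between the pads) lies 19 mm behind it (robot.tcp_to_grasp is the distance from the TCP to the grasp point, in m); z points along the fingers, y is the line along which they close (so a half turn about z gives the same grasp; the last joint's range is limited). The gripper opens to 94 mm and grips with 3 to 60 N. Pads are 16 mm wide; open, the fingers measure 119 mm over their backs; the gripper's body (75 mm by 177 mm) begins 78 mm behind the grasp point.
Start: joints at [-1.234, 0.087, 1.371, -0, 1.684, -0.103], TCP at [0.234, -0.498, 0.206] pointing down, gripper open.
Joint ranges: [-3.1, 3.1], [-0.76, 2.03], [0.27, 2.55], [-1.08, 4.22], [0.17, 2.65], [-2.57, 2.57]. Speed limits (rad/s): [2.79, 2.79, 3.14, 3.14, 3.14, 3.14].

## Interface

Orientations are given as [roll, pitch, yaw] about the fixed x, y, z axes, in that order (R = Rz(yaw) Ry(pitch) Rx(roll)).
In Python, from bench import robot gives the robot as it stands.
- The arm moves only by the tool advance, called after "Request:" as name(argument=value, ...) on one line, values as JSON. Schema: {"type":"object","properties":{"rows":{"type":"object","properties":{"segments":{"type":"array","items":{"type":"array","items":{"type":"number"},"minItems":5,"maxItems":5},"minItems":1,"maxItems":20}},"additionalProperties":false,"required":["segments"]},"only":{"type":"string"},"quiet":{"type":"boolean"},"lines":{"type":"string"}},"required":["rows"],"additionalProperties":false}. rows is an object whose key "segments" holds a list of rows, 1 to 20 of them, each of 5 numbers: the finger opening in m, then dx, dy, dz in cm, then a turn about the tool's z in units of 0.2 rad; each row shifts and turns the commanded pose from where the row before left it, along the tool's axes as they then stand; what a row does not reach is not made up. A row lasts 1/12 s, in which the tool goes at most 0.0417 m and 0.125 rad, less where a joint would pass 70% of its speed; a pose out of reach is approached as far as the arm can. The fingers move at their own pace and stop on an object; the grip force is fixed at half the most. Time passes only in rows, so rows that do not move let the fingers close. The tool returns the time, the measured TCP pose, the force, the opening and the grip force at its end. only (a regular expression) keeps the lines of the reply that match it, lines (a string "A,B") keeps lines A to B, and quiet returns only ok. Input that does not fit is refused with a message, and nothing moves.
- robot.get_obs(): the state, without advancing time (a new reading comes with each control period).
- robot.snapshot(name): name is "scene" or "top" or "wrist"; returns a dict with "color" (420x560x3 uint8, blue, green, red), "fx", "fy", "cx", "cy" (pixels), "extrinsics" (4x4, takes a point from world to camera coordinates). Camera axes: x right, y down, z forward; pixel columns grow to the right and rows downward; lengths in m; the calibration is good to about 2 mm. A picture is of the moment at which its call begins. There is no depth.
- robot.close_job(): hands the job in; it is judged then, once.
The state is a dict: "time": time; "joint_positions": joint angles; "qvel": joint speeds; "joint_torque": joint torques, N m; "tool_pos": TCP position; "ee_rot": TCP orientation; "wrist_force": force on the tool from outside, world axes, zero at the start; "wrist_torque": the same for the moment, N m; "width": finger opening in m; "finger_force": force on a finger pad.
Only numpy, scipy, OpenCV 4.12 (cv2) and the standard library are available. Lean on these libraries where they do the work, as an engineer would, in place of code of your own. Each camera call takes 0.05 s, during which the arm holds its last target. There are 200 camera calls.

## Working session

There is one attempt and no reset: what is moved stays moved. The work goes in short steps, Python scripts to look and compute and a tool call to move; the robot and the scene stay as the last step left them, time stands still between calls to the robot, and variables do not carry over. Pictures are saved under pics/ and viewed, at most 12 in all, crops included, and the job is handed in when it is done.

```bash
ls; mkdir -p pics
```

Create h.py:
```python
import numpy as np,cv2
from bench import robot
def snap(n,f):
    s=robot.snapshot(n); cv2.imwrite('pics/'+f+'.png',s['color']); np.savez('pics/'+f+'.npz',**{k:s[k] for k in('fx','fy','cx','cy','extrinsics')}); return s
def load(f): return np.load('pics/'+f+'.npz')
def proj(s,p):
    c=s['extrinsics'][:3,:3]@np.array(p,float)+s['extrinsics'][:3,3]; return np.array([s['fx']*c[0]/c[2]+s['cx'],s['fy']*c[1]/c[2]+s['cy']])
def ray(s,u,v):
    E=s['extrinsics'];R=E[:3,:3]; o=-R.T@E[:3,3]; d=R.T@np.array([(u-s['cx'])/s['fx'],(v-s['cy'])/s['fy'],1]); return o,d/np.linalg.norm(d)
def atz(s,u,v,z):
    o,d=ray(s,u,v); return o+d*(z-o[2])/d[2]
def tri(*obs):
    A=np.zeros((3,3));b=np.zeros(3)
    for s,u,v in obs:
        o,d=ray(s,u,v);P=np.eye(3)-np.outer(d,d);A+=P;b+=P@o
    p=np.linalg.solve(A,b); return p,[proj(s,p)-[u,v] for s,u,v in obs]
```

Run:
```python
from h import *
for n in('scene','top'):
    s=snap(n,n); print(n,s['fx'],np.round(np.linalg.inv(s['extrinsics']),3).tolist())
a=np.hstack([cv2.imread('pics/scene.png')[:, :],cv2.imread('pics/top.png')])
for n in('scene','top'):cv2.imwrite('pics/%s_b.png'%n,cv2.resize(cv2.imread('pics/%s.png'%n),(800,600),interpolation=cv2.INTER_CUBIC))
o=robot.get_obs();print(o['tool_pos'],o['ee_rot'],o['time'])
```

```text
bench.py
pics
scene 512.7120591598784 [[0.709, 0.491, -0.507, 0.991], [0.705, -0.477, 0.524, -0.508], [0.015, -0.729, -0.685, 0.689], [0.0, 0.0, 0.0, 1.0]]
top 456.10615755336096 [[0.024, -0.995, 0.093, 0.451], [-0.999, -0.019, 0.048, -0.066], [-0.046, -0.094, -0.995, 0.757], [0.0, 0.0, 0.0, 1.0]]
[ 0.23400634 -0.49719592  0.20444706] [-3.13965865e+00 -1.82588082e-04  4.39776683e-01] 0.1
```

View pics/scene_b.png

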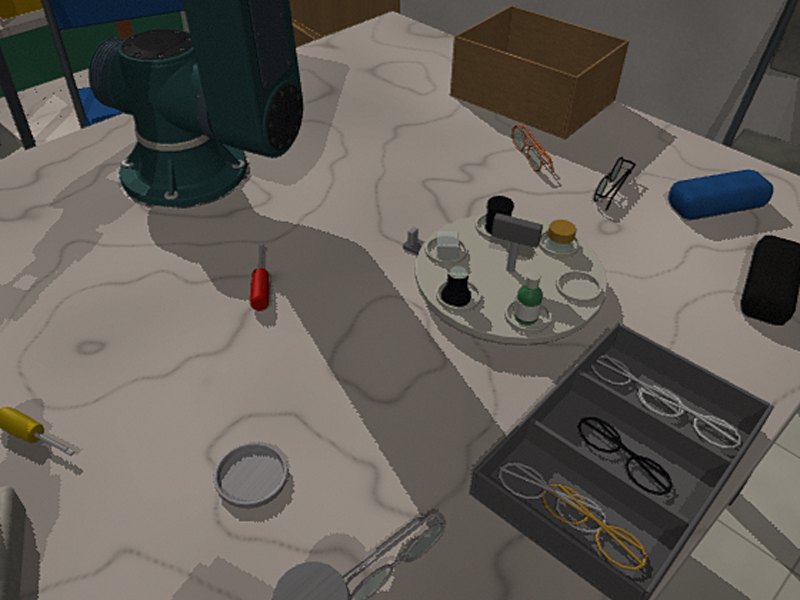

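View pics/top_b.png

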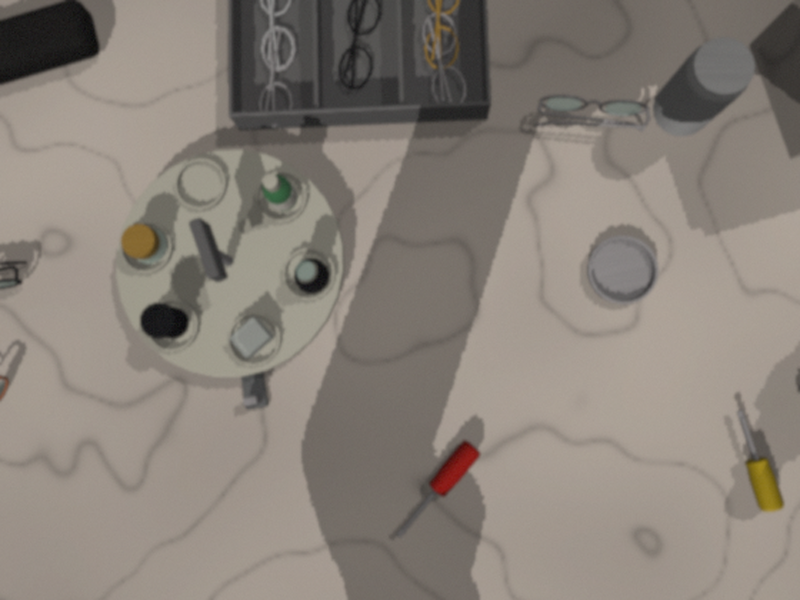

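The loupe (lens visible, flared foot) is in the bay to the right of the front one: scene_b (457,287), top_b (310,273). The canister is at top_b (163,321), the grip bar runs (195,222)–(222,278), the pointer is at (256,390), and the dish is at (622,268). I'll enlarge the views to measure these.

Run:
```python
from h import *
a=cv2.imread('pics/top.png')[95:290,70:260]; cv2.imwrite('pics/tc.png',cv2.resize(a,None,fx=3,fy=3,interpolation=cv2.INTER_CUBIC))
a=cv2.imread('pics/scene.png')[130:245,275:430]; cv2.imwrite('pics/sc.png',cv2.resize(a,None,fx=5,fy=5,interpolation=cv2.INTER_CUBIC))
```

```text
(no output)
```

View pics/tc.png

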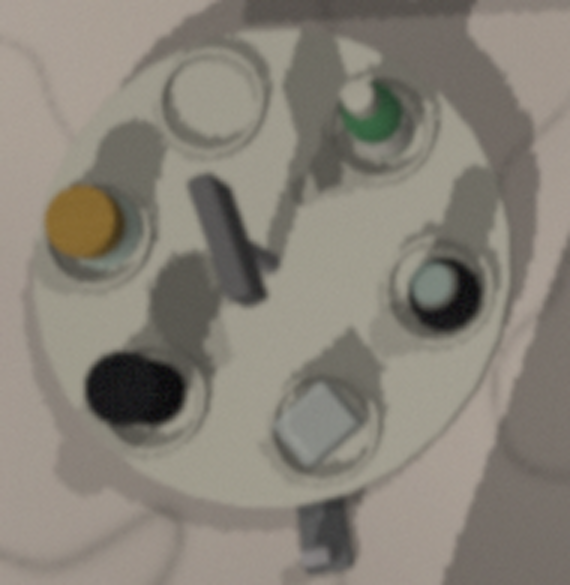

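View pics/sc.png

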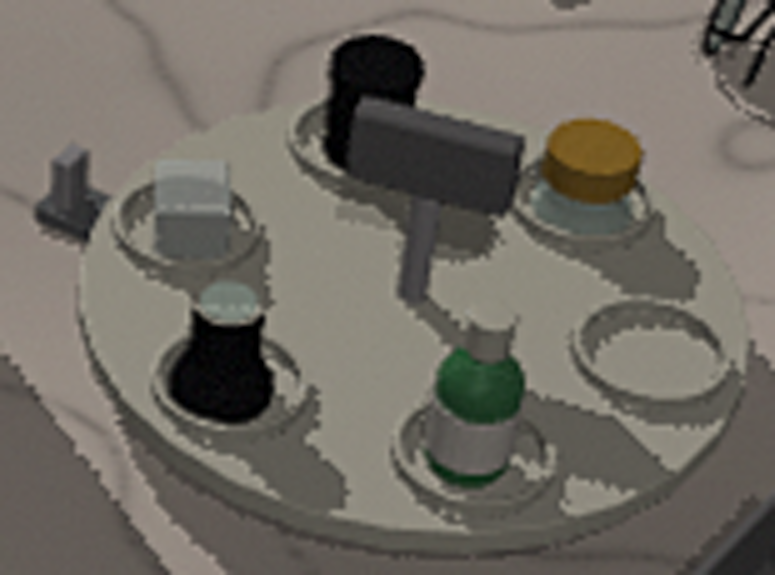

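Add to h.py:
```python
def T(x,y): return (load('top'),70+(x+.5)/3-.5,95+(y+.5)/3-.5)
def S(x,y): return (load('scene'),275+(x+.5)/5-.5,130+(y+.5)/5-.5)
```

Run:
```python
from h import *
np.set_printoptions(precision=4,suppress=True)
def t(n,a,b):
    p,e=tri(T(*a),S(*b)); print(n,p,np.round(np.ravel(e),1))
t('rim empty',(215,102),(655,350)); t('rim loupe',(443,292),(233,383)); t('rim cube',(327,428),(188,221)); t('rim green',(385,122),(474,455))
t('lens',(434,285),(230,303)); t('bar end1 top',(203,178),(515,125)); t('bar end2 top',(255,298),(365,105)); t('tab top',(316,552),(70,152))
print('rims z=.039')
R={n:atz(*T(*a),.039) for n,a in dict(empty=(215,102),loupe=(443,292),cube=(327,428),green=(385,122),yel=(98,235),can=(148,400)).items()}
c=np.mean(list(R.values()),0)
for n,p in R.items(): print(n,p,np.linalg.norm(p-c),np.degrees(np.arctan2(*(p-c)[1::-1])))
print('axis',c)
q=np.array([atz(*T(*a),.116) for a in((192,180),(212,176),(265,295),(243,303))]);print('bar',q,q.mean(0))
d=q[:2].mean(0)-q[2:].mean(0);print(np.linalg.norm(d),np.degrees(np.arctan2(d[1],d[0])))
# front per fixed direction to robot
print('dir to base',np.degrees(np.arctan2(-c[1],-c[0])))
for z in (0,.01,.032): print('tab',z,atz(*T(330,535),z))
s=load('top')
for a,z in(((622,268),.012),((590,268),.012),((657,268),.012),((622,235),.012),((622,302),.012)): print('dish',atz(s,a[0]*.7,a[1]*.7,z))
s2=load('scene');print('dish scene',atz(s2,251*.7,474*.7,.012), tri((s,622*.7,268*.7),(s2,251*.7,474*.7)))
```

```text
rim empty [0.6567 0.1961 0.0346] [-0.9 -0.8 -1.   0.3]
rim loupe [0.5541 0.0669 0.0327] [-1.  -0.9 -1.1  0.2]
rim cube [0.4791 0.1257 0.035 ] [-0.7 -0.6 -0.8  0.2]
rim green [0.6448 0.0998 0.0361] [-0.1 -0.1 -0.1  0. ]
lens [0.5516 0.0639 0.0731] [-0.8 -0.7 -0.9  0.2]
bar end1 top [0.5944 0.168  0.123 ] [-1.  -0.9 -1.   0.3]
bar end2 top [0.54   0.1451 0.1142] [-2.5 -2.2 -2.5  0.7]
tab top [0.4124 0.1283 0.0323] [-0.1 -0.1 -0.1  0. ]
rims z=.039
empty [0.654  0.1929 0.039 ] 0.09399472180077356 21.180792811864315
loupe [0.5518 0.0641 0.039 ] 0.09598192168199159 -98.74869702126027
cube [0.478  0.1234 0.039 ] 0.09527269850157107 -158.10451557251167
green [0.6439 0.099  0.039 ] 0.0980330620698358 -37.69773199153264
yel [0.5797 0.2535 0.039 ] 0.09543952805015858 81.96895210319812
can [0.4908 0.2208 0.039 ] 0.09765289998929919 140.68168969625194
axis [0.5664 0.1589 0.039 ]
bar [[0.5936 0.1744 0.116 ]
 [0.5956 0.1647 0.116 ]
 [0.5381 0.1359 0.116 ]
 [0.534  0.1464 0.116 ]] [0.5653 0.1553 0.116 ]
0.06509503328535156 25.876697615931032
dir to base -164.32361673272666
tab 0 [0.4201 0.1294 0.    ]
tab 0.01 [0.4206 0.1268 0.01  ]
tab 0.032 [0.4215 0.1212 0.032 ]
dish [ 0.5689 -0.2876  0.012 ]
dish [ 0.5683 -0.2516  0.012 ]
dish [ 0.5695 -0.3267  0.012 ]
dish [ 0.607  -0.2879  0.012 ]
dish [ 0.53   -0.2872  0.012 ]
dish scene [ 0.5735 -0.2901  0.012 ] (array([ 0.57  , -0.2888,  0.0067]), [array([-0.2226, -0.1621]), array([-0.2876,  0.0034])])
```

Units first: shifts go in cm and turns go in units of 0.2 rad. So 0.026 m is 2.6, -0.003 m is -0.3.

Request:
advance(rows={"segments": [[0.09, 2.6, -2, -0.3, 0], [0.09, 2.6, -2, -0.3, 0], [0.09, 2.6, -2, -0.3, 0], [0.09, 2.6, -2, -0.3, 0], [0.09, 2.6, -2, -0.3, 0], [0.09, 2.6, -2, -0.3, 0], [0.09, 2.6, -2, -0.3, 0], [0.09, 2.6, -2, -0.3, 0], [0.09, 2.6, -2, -0.3, 0], [0.09, 2.6, -2, -0.3, 0], [0.09, 2.6, -2, -0.3, 0], [0.09, 2.6, -2, -0.3, 0], [0.09, 2.6, -2, -0.3, 0], [0.09, 2.6, -2, -0.3, 0], [0.09, 2.6, -2, -0.3, 0], [0.09, 2.6, -2, -0.3, 0], [0.09, 2.6, -2, -0.3, 0], [0.09, 2.6, -2, -0.3, 0], [0.05, 0, 0, 0, 0], [0.05, 0, 0, 0, 0]]})

```text
time: 1.77
tool_pos: [0.5044, 0.0285, 0.2587]
ee_rot: [-3.141, 0.002, 0.443]
wrist_force: [-0.1, -0.3, -0.4]
width: 0.0799
finger_force: 0.0
```

Run:
```python
from h import *
s=snap('wrist','w1'); print(np.round(np.linalg.inv(s['extrinsics']),3).tolist(),s['fx'])
for p in((.566,.159,.116),(.4124,.1283,.032),(.5518,.0641,.039),(.478,.1234,.039)): print(proj(s,p)/.7)
cv2.imwrite('pics/w1b.png',cv2.resize(s['color'],(800,600),interpolation=cv2.INTER_CUBIC))
```

```text
[[0.429, -0.877, -0.215, 0.566], [-0.903, -0.416, -0.103, 0.058], [0.001, 0.239, -0.971, 0.436], [0.0, 0.0, 0.0, 1.0]] 318.5822035984266
[252.92756903 120.28488224]
[250.58195588 309.35503693]
[377.63717692 200.03094712]
[280.54834441 248.29779167]
```

View pics/w1b.png

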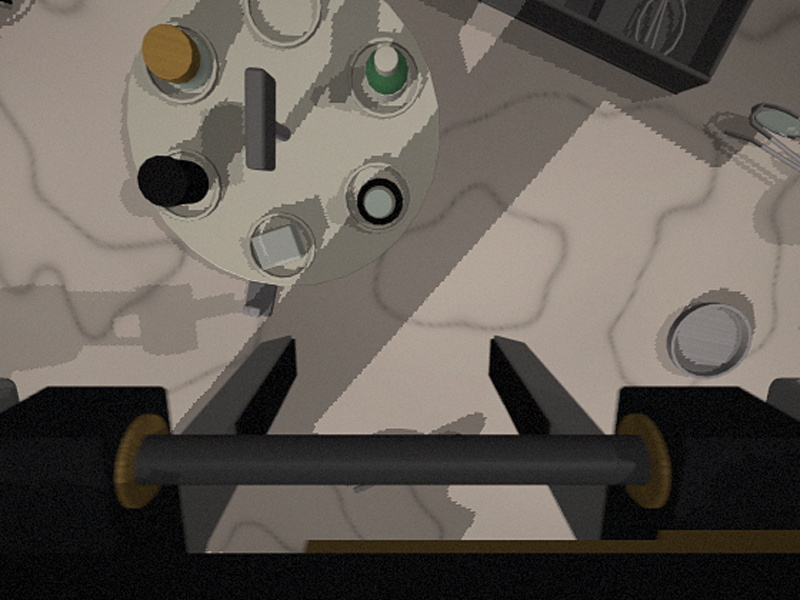

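Run:
```python
from h import *
a=cv2.imread('pics/w1.png')
L=cv2.resize(a[40:225,165:215],None,fx=3.2,fy=3.2,interpolation=cv2.INTER_CUBIC)
b=cv2.resize(a[182:232,155:225],None,fx=8,fy=8,interpolation=cv2.INTER_CUBIC)
cv2.imwrite('pics/w1c.png',np.hstack([L[:590],cv2.copyMakeBorder(b,0,L[:590].shape[0]-b.shape[0],10,0,0)]))
```

```text
(no output)
```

View pics/w1c.png

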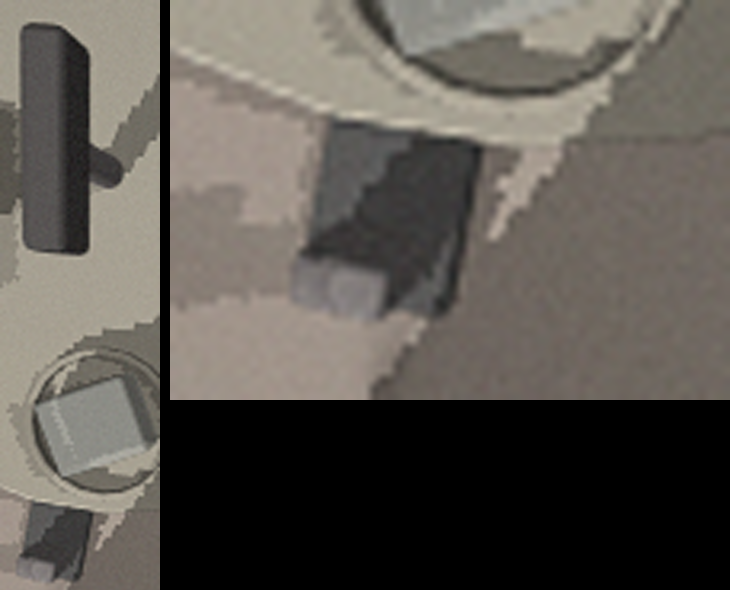

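Run:
```python
from h import *
np.set_printoptions(precision=4,suppress=True)
W=load('w1')
B=lambda x,y:(W,155+(x-170+.5)/8-.5,182+(y+.5)/8-.5)
L=lambda x,y:(W,165+(x+.5)/3.2-.5,40+(y+.5)/3.2-.5)
G=lambda x,y:(W,x*.7,y*.7)
print('tab',atz(*B(340,287),.032),tri(B(340,287),S(70,152),T(316,552))[0])
e=[atz(*B(*q),.004) for q in((480,150),(450,315),(330,120),(308,240))];d=e[0]-e[1];print(e,np.degrees(np.arctan2(d[1],d[0])));d=e[2]-e[3];print(np.degrees(np.arctan2(d[1],d[0])))
q=np.array([atz(*L(*a),.116) for a in((22,25),(62,27),(66,251),(22,249))]);d=q[:2].mean(0)-q[2:].mean(0);print('bar',q.mean(0),np.linalg.norm(d),np.degrees(np.arctan2(d[1],d[0])))
R={n:atz(*G(*a),.039) for n,a in dict(empty=(283,13),loupe=(377,195),cube=(282,246),green=(385,78),yel=(180,64),can=(184,184)).items()}
c=np.mean(list(R.values()),0)
for n,p in R.items(): print(n,p,np.linalg.norm(p-c),np.degrees(np.arctan2(*(p-c)[1::-1])))
print(c); print('lens',tri(G(380,201),T(434,285),S(230,303))[0], 'dish',atz(*G(709,339),.012))
```

```text
tab [0.4115 0.1274 0.032 ] [0.4124 0.1278 0.0329]
[array([0.4342, 0.1192, 0.004 ]), array([0.4043, 0.1129, 0.004 ]), array([0.428 , 0.1446, 0.004 ]), array([0.4063, 0.1403, 0.004 ])] 11.965168505437841
11.098705744158192
bar [0.5669 0.1583 0.116 ] 0.06204960729378946 21.796913886294686
empty [0.6492 0.1906 0.039 ] 0.08875089159623235 21.588916856851355
loupe [0.5554 0.0664 0.039 ] 0.09232877235445656 -97.04210383718737
cube [0.4804 0.123  0.039 ] 0.09308967516033988 -157.9308010953597
green [0.6411 0.0992 0.039 ] 0.0949007859918563 -38.31485266178041
yel [0.5804 0.2511 0.039 ] 0.094134950068165 81.64880074291345
can [0.4936 0.2176 0.039 ] 0.09432710472985766 140.77207125225016
[0.5667 0.158  0.039 ]
lens [0.5524 0.0627 0.0743] dish [ 0.5694 -0.2855  0.012 ]
```

Scaled: 0.0225 m is 2.25, -0.018 m is -1.8, -0.12 rad is -0.6.

Request:
advance(rows={"segments": [[0.05, 2.25, -1.8, 0, 0], [0.05, 2.25, -1.8, 0, 0], [0.05, 2.25, -1.8, 0, 0], [0.05, 2.25, -1.8, 0, 0], [0.05, 2.25, -1.8, 0, 0], [0.05, 0, 0, 0, -0.6], [0.05, 0, 0, 0, -0.6], [0.05, 0, 0, 0, -0.6], [0.05, 0, 0, 0, -0.6], [0.05, 0, 0, 0, -0.6], [0.05, 0, 0, 0, -0.6], [0.05, 0, 0, 0, -0.6], [0.05, 0, 0, 0, -0.6], [0.05, 0, 0, 0, -0.6], [0.05, 0, 0, 0, -0.6], [0.05, 0, 0, 0, -0.6], [0.05, 0, 0, 0, -0.6], [0.05, 0, 0, 0, -0.6], [0.05, 0, 0, 0, -0.6]]})

```text
time: 3.4
tool_pos: [0.5676, 0.1544, 0.2593]
ee_rot: [-3.141, 0.0, 2.123]
wrist_force: [-0.5, -0.0, 0.7]
width: 0.0504
finger_force: 0.0
```

Request:
advance(rows={"segments": [[0.05, 0, 0, 0, -0.6], [0.05, 0, 0, 0, -0.6], [0.05, 0, 0, 0, -0.6], [0.05, 0, 0, 0, -0.6], [0.05, 0, 0, 0, -0.6], [0.05, 0, 0, 0, -0.6], [0.05, 0, 0, 0, -0.6], [0.05, 0, 0, 0, -0.6], [0.05, 0, 0, 0, -0.6], [0.05, 0, 0, 0, -0.6], [0.05, 0, 0, 0, -0.6], [0.05, 0, 0, 0, -0.4], [0.05, 0, 0, 0, 0], [0.05, 0, 0, 0, 0]]})

```text
time: 4.57
tool_pos: [0.5677, 0.155, 0.2593]
ee_rot: [-3.141, -0.001, -2.768]
wrist_force: [-0.1, -0.3, 0.2]
width: 0.0498
finger_force: 0.0
```

Request:
advance(rows={"segments": [[0.05, 0, 0.35, 2.9, 0], [0.05, 0, 0, 2.9, 0], [0.05, 0, 0, 2.9, 0], [0.05, 0, 0, 2.9, 0], [0.05, 0, 0, 2.9, 0], [0.05, 0, 0, 2, 0], [0.05, 0, 0, 0.9, 0], [0.05, 0, 0, 0, 0], [0, 0, 0, 0, 0], [0, 0, 0, 0, 0], [0, 0, 0, 0, 0], [0, 0, 0, 0, 0], [0, 0, 0, 0, 0], [0, 0, 0, 0, 0], [0, 0, 0, 0, 0]]})

```text
time: 5.82
tool_pos: [0.5669, 0.1602, 0.0863]
ee_rot: [3.142, 0.001, -2.763]
wrist_force: [-1.1, 0.3, 2.9]
width: 0.0139
finger_force: 30.0
```

Request:
advance(rows={"segments": [[0, 0, 0, 0, 0.35], [0, 0, 0, 0, 0.5], [0, 0, 0, 0, 0.5], [0, 0, 0, 0, 0.5], [0, 0, 0, 0, 0.5], [0, 0, 0, 0, 0.5], [0, 0, 0, 0, 0.5], [0, 0, 0, 0, 0.5], [0, 0, 0, 0, 0.5], [0, 0, 0, 0, 0.5], [0, 0, 0, 0, 0.5], [0, 0, 0, 0, 0.5], [0, 0, 0, 0, 0.275], [0, 0, 0, 0, 0], [0, 0, 0, 0, 0], [0, 0, 0, 0, 0]]})

```text
time: 7.15
tool_pos: [0.567, 0.1605, 0.0863]
ee_rot: [3.14, 0.0, 2.296]
wrist_force: [-0.5, 3.0, 4.7]
width: 0.0137
finger_force: 30.0
```

Run:
```python
from h import *
s=snap('scene','s2'); a=s['color'][130:245,275:430]; cv2.imwrite('pics/s2c.png',cv2.resize(a,None,fx=5,fy=5,interpolation=cv2.INTER_CUBIC))
```

```text
(no output)
```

Scaled: -0.035 m is -3.5, -0.03 m is -3.

Request:
advance(rows={"segments": [[0.05, 0, 0, 0, 0], [0.05, 0, 0, 0, 0], [0.05, 0, 0, 0, 0], [0.05, 0, 0, 0, 0], [0.05, 0, 0, -2, 0], [0.05, 0, 0, -3.5, 0], [0.05, 0, 0, -3.5, 0], [0.05, 0, 0, -3.5, 0], [0.05, 0, -3, -2.5, 0], [0.05, 0, -3, -2, 0], [0.05, 0, -2.5, 0, 0], [0.05, 0, 0, 0, 0], [0.05, 0, 0, 0, 0]]})

```text
time: 8.28
tool_pos: [0.5026, 0.103, 0.2559]
ee_rot: [3.141, 0.001, 2.293]
wrist_force: [0.2, -0.7, -0.5]
width: 0.0501
finger_force: 0.0
```

Run:
```python
from h import *
s=snap('wrist','w3');t=snap('top','t3')
print(np.round(np.linalg.inv(s['extrinsics']),3).tolist())
print([proj(s,p) for p in((.474,.14,.039),(.4122,.1276,.032),(.474,.14,.074))])
cv2.imwrite('pics/w3b.png',cv2.resize(s['color'],(800,600),interpolation=cv2.INTER_CUBIC))
```

```text
[[0.75, 0.642, 0.158, 0.457], [0.661, -0.728, -0.179, 0.154], [0.001, 0.239, -0.971, 0.433], [0.0, 0.0, 0.0, 1.0]]
[array([277.02981831, 149.6456335 ]), array([232.18601498, 122.9479076 ]), array([277.2945801 , 151.42126631])]
```

View pics/w3b.png

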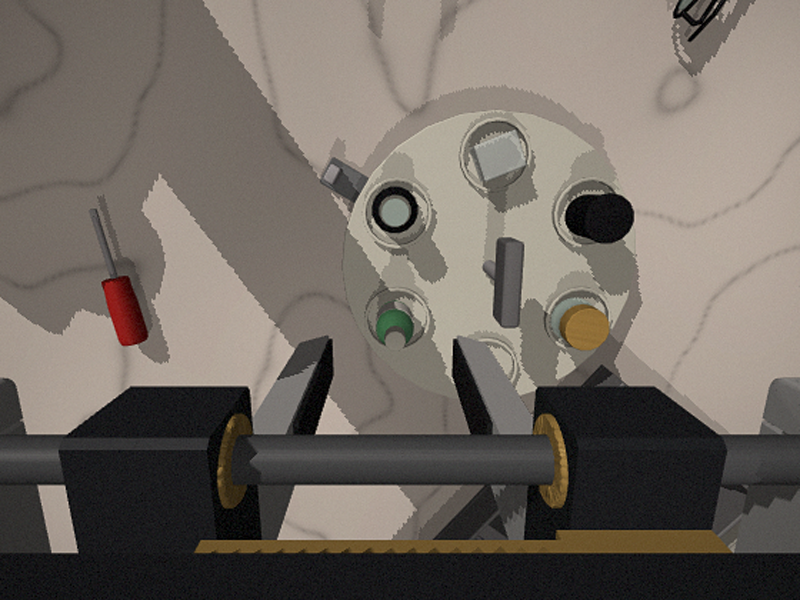

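Run:
```python
from h import *
a=cv2.imread('pics/w3.png')[70:240,210:450]
a=cv2.resize(a[:110,:130],None,fx=5,fy=5,interpolation=cv2.INTER_CUBIC)
cv2.imwrite('pics/w3c.png',a)
```

```text
(no output)
```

View pics/w3c.png

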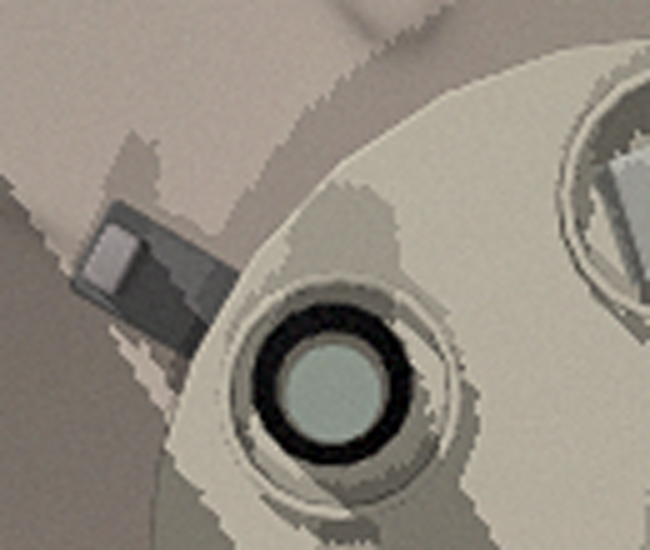

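Run:
```python
from h import *
np.set_printoptions(precision=4,suppress=True)
W=load('w3'); C=lambda x,y:(W,210+(x+.5)/5-.5,70+(y+.5)/5-.5); G=lambda x,y:(W,x*.7,y*.7)
ax=np.array([.567,.1585,0])
for n,p in dict(rim=atz(*C(344,394),.039),tab=atz(*C(112,255),.032),lens=atz(*C(333,390),.075),foot=atz(*C(332,384),.036),cube=atz(*G(495,155),.039),can=atz(*G(592,215),.039),yel=atz(*G(577,317),.039),green=atz(*G(398,318),.039)).items():
    d=p-ax; print(n,p,np.hypot(*d[:2]),np.degrees(np.arctan2(d[1],d[0])))
t=robot.snapshot('top'); g=t['color']; print(proj(t,(.473,.139,.074)))
cv2.imwrite('pics/t3c.png',cv2.resize(g[95:290,70:260],None,fx=3,fy=3,interpolation=cv2.INTER_CUBIC))
e=[atz(*C(*q),.004) for q in((118,203),(240,270),(75,288),(190,355))]
for i in(0,2): d=e[i+1]-e[i];print(np.degrees(np.arctan2(d[1],d[0])))
```

```text
rim [0.4743 0.1422 0.039 ] 0.09415621759138054 -170.04419746163225
tab [0.4103 0.1296 0.032 ] 0.1593717407998024 -169.54225410456306
lens [0.4703 0.1424 0.075 ] 0.09805505704316475 -170.5240341101255
foot [0.4706 0.142  0.036 ] 0.09781537036002175 -170.28142018055115
cube [0.5039 0.2302 0.039 ] 0.09555267636068272 131.3452229752673
can [0.6004 0.2501 0.039 ] 0.0974658568934971 69.98073293252516
yel [0.6573 0.1795 0.039 ] 0.09266881345034228 13.095990467353483
green [0.5368 0.0721 0.039 ] 0.09153381202971586 -109.237301076778
[162.3658 239.3908]
13.311703590413122
11.455972346296958
```

View pics/t3c.png

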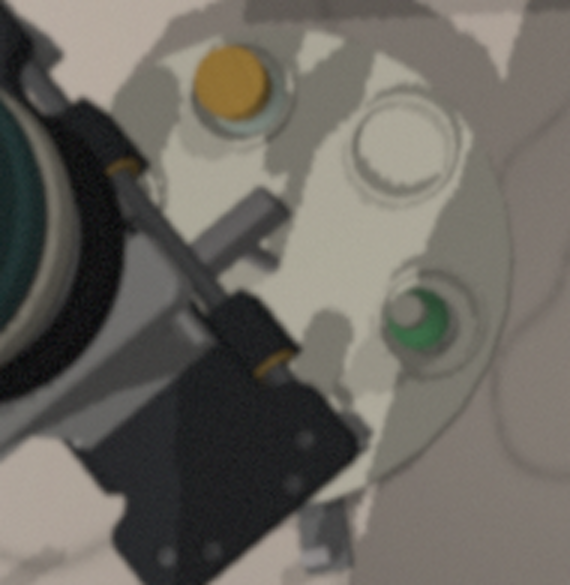

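Request:
advance(rows={"segments": [[0.05, 2, 0.1, 0, 0], [0.05, 2, 0, 2, 0], [0.05, 0.9, 0, 3, 0], [0.05, 0, 0, 3.5, 0], [0.05, 0, 0, 3.5, 0], [0.05, 0, 0, 3, 0], [0.05, 0, 0, 2.5, 0], [0.05, 0, 0, 1.8, 0], [0.05, 0, 0, 1, 0], [0.05, 0, 0, 0.4, 0], [0.05, 0, 0, 0, 0], [0.05, 0, 0, 0, 0]]})

```text
time: 9.43
tool_pos: [0.4721, 0.1413, 0.0493]
ee_rot: [3.14, 0.001, 2.295]
wrist_force: [-0.8, 0.2, -0.4]
width: 0.0496
finger_force: 0.0
```

Run:
```python
from h import *
s=snap('wrist','w4'); t=snap('scene','s4')
a=cv2.resize(s['color'][60:310,130:430],(600,500)); b=cv2.resize(t['color'][130:230,275:315],(200,500),interpolation=cv2.INTER_CUBIC)
cv2.imwrite('pics/w4b.png',np.hstack([a,b]))
```

```text
(no output)
```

View pics/w4b.png

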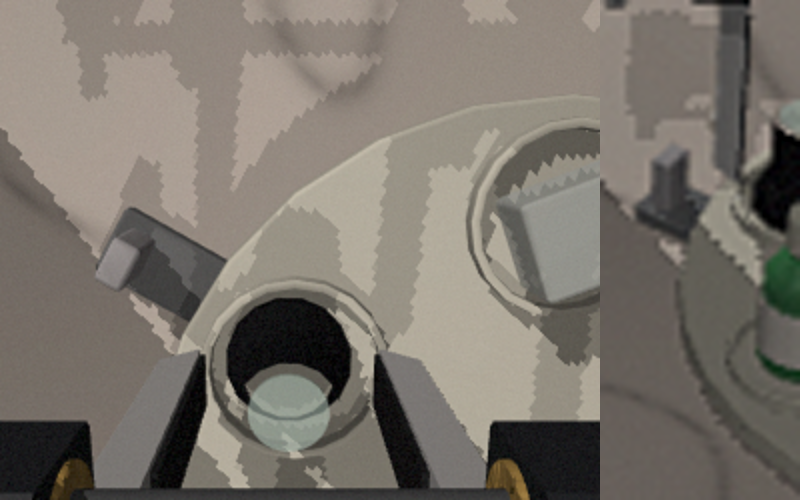

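The loupe's lens (289,412) sits midway between the fingers (205 and 375), and the bay lines up with the pointer. I'll close on it and lift.

Scaled: -0.03 m is -3, -0.025 m is -2.5.

Request:
advance(rows={"segments": [[0.01, 0, 0, 0, 0], [0.01, 0, 0, 0, 0], [0.01, 0, 0, 0, 0], [0.01, 0, 0, 0, 0], [0.01, 0, 0, 0, 0], [0.01, 0, 0, 0, 0], [0.01, 0, 0, 0, 0], [0.01, 0, 0, -0.5, 0], [0.01, 0, 0, -1, 0], [0.01, 0, 0, -2, 0], [0.01, 0, 0, -3, 0], [0.01, 0, 0, -3, 0], [0.01, 0, 0, -3, 0], [0.01, 0, 0, -2.5, 0], [0.01, 0, 0, 0, 0]]})

```text
time: 10.78
tool_pos: [0.4742, 0.1415, 0.2058]
ee_rot: [3.131, 0.007, 2.295]
wrist_force: [0.2, -0.1, -0.5]
width: 0.0265
finger_force: 29.8
```

Request:
advance(rows={"segments": [[0.01, -1.4, -0.76, 0, 0], [0.01, -2.75, -1.51, 0, 0], [0.01, -2.75, -1.51, 0, 0], [0.01, -2.75, -1.51, 0, 0], [0.01, -2.75, -1.51, 0, 0], [0.01, -2.75, -1.51, 0, 0], [0.01, -2.75, -1.51, 0, 0], [0.01, -2.75, -1.51, 0, 0], [0.01, -2.75, -1.51, 0, 0], [0.01, -2.75, -1.51, 0, 0], [0.01, -2.75, -1.51, 0, 0], [0.01, -2.75, -1.51, 0, 0], [0.01, -2.75, -1.51, 0, 0], [0.01, -2.75, -1.51, 0, 0], [0.01, -1.4, -0.76, 0, 0], [0.01, 0, 0, 0, 0], [0.01, 0, 0, 0, 0]]})

```text
time: 12.2
tool_pos: [0.5675, -0.2881, 0.197]
ee_rot: [-3.141, -0.003, 2.293]
wrist_force: [0.8, 1.9, 0.6]
width: 0.0264
finger_force: 29.8
```

Run:
```python
from h import *
s=snap('scene','s5')
a=s['color'][180:400,90:290]; cv2.imwrite('pics/s5c.png',cv2.resize(a,None,fx=2.7,fy=2.7,interpolation=cv2.INTER_CUBIC))
```

```text
(no output)
```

View pics/s5c.png

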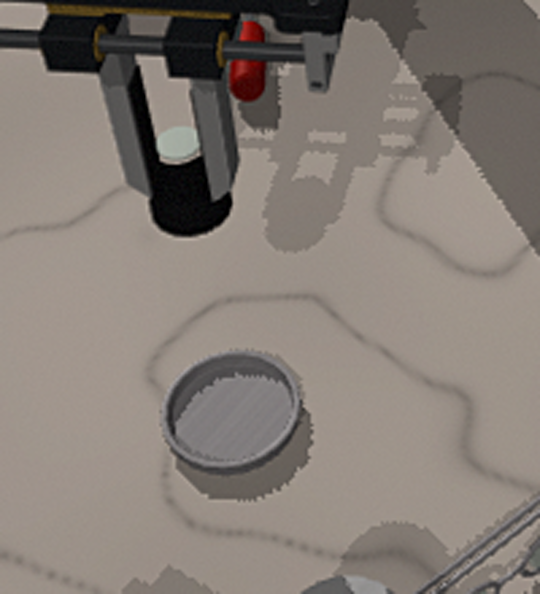

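Run:
```python
from h import *
S=load('s5'); u=lambda x,y:(S,90+(x+.5)/2.7-.5,180+(y+.5)/2.7-.5)
for z in(.210,.215,.22,.225,.23): print(z,proj(S,(.5675,-.288,z)))
print(u(179,142)[1:],atz(*u(232,411),.012))
print('foot bottom front edge', u(190,235)[1:],[(z,proj(S,(.5675+.02*.695,-.288-.02*.719,z))) for z in(.175,.18,.185)])
```

```text
0.21 [156.16777291 240.09740573]
0.215 [155.60808704 237.38753519]
0.22 [155.04251279 234.64915452]
0.225 [154.47095676 231.8818114 ]
0.23 [153.89332354 229.08504392]
(155.98148148148147, 232.27777777777777) [ 0.57356532 -0.29036016  0.012     ]
foot bottom front edge (160.05555555555554, 266.72222222222223) [(0.175, array([157.19369542, 269.83118361])), (0.18, array([156.6472211, 267.3130472])), (0.185, array([156.09507917, 264.76879464]))]
```

Scaled: 0.035 m is 3.5, 0.03 m is 3.

Request:
advance(rows={"segments": [[0.01, -0.15, 0.2, 2, 0], [0.01, 0, 0, 3.5, 0], [0.01, 0, 0, 3.5, 0], [0.01, 0, 0, 3, 0], [0.01, 0, 0, 2, 0], [0.01, 0, 0, 1.5, 0], [0.01, 0, 0, 0.8, 0], [0.01, 0, 0, 0.4, 0], [0.01, 0, 0, 0, 0], [0.01, 0, 0, 0, 0]]})

```text
time: 13.08
tool_pos: [0.5713, -0.2876, 0.0329]
ee_rot: [3.141, 0.002, 2.295]
wrist_force: [-1.0, 0.2, -0.9]
width: 0.0266
finger_force: 29.8
```

Request:
advance(rows={"segments": [[0.01, 0, 0, 0.4, 0], [0.01, 0, 0, 0.2, 0], [0.01, 0, 0, 0.2, 0], [0.01, 0, 0, 0.1, 0], [0.01, 0, 0, 0, 0]]})

```text
time: 13.5
tool_pos: [0.5704, -0.2877, 0.0222]
ee_rot: [-3.141, -0.0, 2.295]
wrist_force: [-0.7, -1.2, 0.0]
width: 0.0265
finger_force: 29.8
```

Request:
advance(rows={"segments": [[0.01, 0, 0, 0.1, 0], [0.01, 0, 0, 0, 0], [0.01, 0, 0, 0.1, 0], [0.01, 0, 0, 0, 0]]})

```text
time: 13.83
tool_pos: [0.5706, -0.2879, 0.021]
ee_rot: [3.142, 0.0, 2.295]
wrist_force: [-0.1, -0.2, 2.0]
width: 0.0266
finger_force: 29.8
```

Scaled: 0.0005 m is 0.05.

Request:
advance(rows={"segments": [[0.01, 0, 0, 0.05, 0], [0.01, 0, 0, 0, 0]]})

```text
time: 14.0
tool_pos: [0.5707, -0.2879, 0.021]
ee_rot: [3.142, 0.001, 2.295]
wrist_force: [-1.8, 0.8, 4.9]
width: 0.0266
finger_force: 29.9
```

Request:
advance(rows={"segments": [[0.01, 0, 0, 0.05, 0], [0.01, 0, 0, 0, 0], [0.01, 0, 0, 0, 0]]})

```text
time: 14.25
tool_pos: [0.5707, -0.2879, 0.021]
ee_rot: [3.142, 0.001, 2.295]
wrist_force: [-1.6, 1.0, 5.1]
width: 0.0263
finger_force: 29.9
```

The wrist force is up to 5 N and the height has stopped changing, so the loupe is on the dish floor. I'll open the fingers and retreat.

Scaled: -0.035 m is -3.5, -0.03 m is -3.

Request:
advance(rows={"segments": [[0.06, 0, 0, 0, 0], [0.06, 0, 0, 0, 0], [0.06, 0, 0, 0, 0], [0.06, 0, 0, 0, 0], [0.06, 0, 0, 0, 0], [0.06, 0, 0, -1, 0], [0.06, 0, 0, -3, 0], [0.06, 0, 0, -3.5, 0], [0.06, 0, 0, -3.5, 0], [0.06, 0, 0, -3.5, 0], [0.06, 0, 0, -2, 0], [0.06, 0, 0, 0, 0], [0.06, 0, 0, 0, 0], [0.06, 0, 0, 0, 0]]})

```text
time: 15.42
tool_pos: [0.5699, -0.2874, 0.183]
ee_rot: [-3.141, -0.002, 2.295]
wrist_force: [0.5, -0.1, -0.9]
width: 0.0599
finger_force: 0.0
```

Run:
```python
from h import *
s=snap('scene','s6')
a=cv2.resize(s['color'][280:380,130:230],(500,500),interpolation=cv2.INTER_CUBIC); b=cv2.resize(s['color'][120:245,270:340],(280,500),interpolation=cv2.INTER_CUBIC)
cv2.imwrite('pics/s6c.png',np.hstack([a,b]))
```

```text
(no output)
```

View pics/s6c.png

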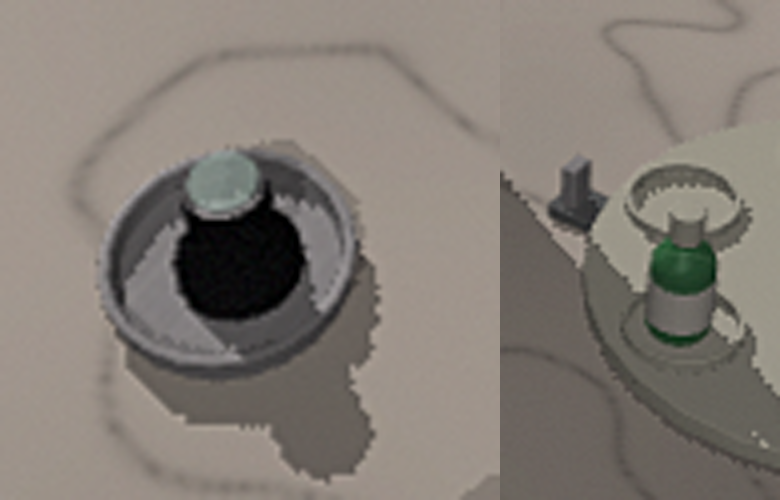

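The loupe stands upright inside the dish (foot around (240,265)), the gripper is clear of it, and the emptied bay still faces the pointer.

```bash
python3 -c "
from bench import robot
print(robot.close_job())"
```

```text
the job is handed in; nothing more can be done
None
```

The carousel was turned until the loupe's bay faced the pointer (within about 1° by my measurement), and the loupe now stands upright in the steel dish; I handed the job in at about 15.5 s, and no verdict was returned.

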